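# Hold a plinth blank home in the carver's drilling jig

### The arm

A 6-joint arm with a two-finger parallel gripper is mounted at the origin on the work surface. World frame = base frame: x ahead of the robot, y to its left, z up, the work surface at z = 0. Lengths are in m, angles in rad, forces in N, time in s.
With the tool pointing down it reaches from about 0.25 to 0.775 m from the base axis. Payload 8.9 kg.
Tool frame: the origin (TCP) lies midway between the tips of the shut fingers; the grasp point (between the pads) lies 19 mm behind it (manip.grip_point_offset is the distance from the TCP to the grasp point, in m); z points along the fingers, y is the line along which they close (so a half turn about z gives the same grasp; the last joint's range is limited). The gripper opens to 85 mm and grips with 20 to 120 N. Pads are 22 mm wide; open, the fingers measure 114 mm over their backs; the gripper's body (76 mm by 85 mm) begins 54 mm behind the grasp point. The pads swing forward as they close: fully open they stand 13 mm farther back than shut.
Start: joints at [1.116, 0.291, -0.153, 1.127, 0, 1.431], TCP at [0.163, 0.499, 0.197] pointing down, gripper open.
Joint ranges: [-2.52, 2.52], [-0.91, 1.74], [-1.3, 1.37], [-1.96, 2.02], [-1.52, 1.47], [-3.14, 3.14]. Speed limits (rad/s): [2.22, 2.22, 2.79, 3.14, 3.14, 3.14].

### API

Orientations are given as a unit quaternion [x, y, z, w].
In Python, from workcell import manip gives the robot as it stands. The module is installed in compiled form; this text tells all that it offers.
- The arm moves only by the tool apply_moves, never from a script. Its argument "commands" is text: rows parted by semicolons, each of 4 numbers parted by spaces: the shift along the tool's x, y, z in m, then the turn about the tool's z in degrees. A call has 1 to 8 rows; each row shifts and turns the commanded pose from where the row before left it, along the tool's axes as they then stand; what a row does not reach is not made up. A row lasts 1/8 s, in which the tool goes at most 62.5 mm and 10.7 degrees, less where a joint would pass 70% of its speed; a pose out of reach is approached as far as the arm can. A call with a gripper value outside its range is refused whole. "claw" is the opening, from -1 (shut) to 1 (fully open), set as the call begins (left out, the last holds). The fingers move at their own pace and stop on an object; the grip force is fixed at half the most. Time passes only in rows, so rows that do not move let the fingers close. It gives the time, the measured TCP pose, the force, the opening and the grip force at its end, in the units of the state.
- manip.observe(): the state, without advancing time (a new reading comes with each control period).
- manip.snapshot(name): name is "side" or "top"; returns a dict with "img" (384x512x3 uint8, red, green, blue), "range_z" (384x512 float32, m along the optical axis (not along the pixel's ray), 0 where there is no reading), "vertical_fov" (degrees; the focal length in pixels is half the picture's height over the tangent of half this angle, whatever the lens; pixels are square), "cx", "cy" (the principal point, pixels), "D" ([k1, k2, p1, p2, k3] as OpenCV has them; the pictures are not rectified), "T" (4x4, takes a point from camera to world coordinates). Camera axes: x right, y down, z forward; pixel columns grow to the right and rows downward; lengths in m; the calibration is good to about 2 mm. A picture is of the moment at which its call begins.
- manip.finish_job(): hands the job in; it is judged then, once.
The state is a dict: "time": time; "q": joint angles; "joint_velocities": joint speeds; "effort": joint torques, N m; "ee_pos": TCP position; "orientation": TCP orientation; "force": force on the tool from outside, world axes, zero at the start; "moment": the same for the moment, N m; "finger_gap": opening from 0.0 (shut) to 1.0 (fully open); "finger_force": force on a finger pad.
Only numpy, scipy, OpenCV 4.12 (cv2) and the standard library are available. Lean on these libraries where they do the work, as an engineer would, in place of code of your own. Each camera call takes 0.05 s, during which the arm holds its last target. There are 200 camera calls.

### The job

Three plinth blanks stand on the carver's bench: first clear the two spoiled ones (half of the upper block broken away) into the offcut bin and let go of them. Then take the sound one, seat it flat and lengthwise between the jig's guide rails, and press it against the sprung plunger until its base bears firmly on both blocks of the hard stop, and finish while still holding it pressed there, ready for drilling. Leave everything else on the bench as it is.

Things in the scene. Friction and masses are not known exactly. Their poses are not given: they have to be found in the camera images.
- plinth: the sound plinth blank (reddish wood, about 0.14 kg), loose, standing on the bench: a base slab 80 (x) x 56 (y) x 24 mm (z) with a complete upper block 56 (x) x 40 (y) x 36 mm centred on it, so 60 mm tall in all with a ledge right round; the same either way round. Origin under the centre of the base, z up
- reject_a: a spoiled plinth blank, same wood and base slab (80 x 56 x 24 mm), but of the upper block only the half towards -x is left: 30 (x) x 40 (y) x 36 mm, centred 13 mm to -x of the origin, top at 60 mm; the +x half is broken off right down to the base. Origin under the centre of the base, z up
- reject_b: a spoiled plinth blank like the other (remaining half block 30 x 40 x 36 mm centred 13 mm to -x of the origin, top at 60 mm), but with a low stub 12 mm high left on the base in the +x half. Origin under the centre of the base, z up
- bin: open plywood offcut bin fixed to the bench, outside 270 (x) x 180 (y) x 60 mm, walls 5 mm; inner floor 5 mm up. Origin under its centre, z up
- jig_stop: the jig's hard stop, fixed: two dark steel blocks 22 mm high with flat faces looking to its own -x, at y = 11 to 29 mm either side. Origin on the jig's bed (12 mm above the bench), at the faces, midway between the blocks; +x is the pressing direction (level), y across, z up. A plinth pressed home, long way along x, has its origin at x = -40 mm
- jig: the drilling jig, fixed; origin on the bench right under the stop's, same axes. Flat aluminium bed 12 mm thick, 120 mm wide, x = -215 to +100 mm. Two guide rails, tops 28 mm above the bench, from x = -85 to 0 with a 60 mm gap (2 mm play each side of a plinth), flaring wider from x = -85 to -113; before that the bed is bare. Grey spring housing, top at 46 mm, behind the stop (x = 20 to 95)
- plunger (a joint): travel of the sprung brass plunger that sticks out between the stop blocks: 0 when out, grows as it is pushed in towards +x of the stop; 0.016 m when a plinth base bears on the stop. The spring pushes back with about 3 N at 0 and 7 N at 0.016, and drives an unheld plinth back
- plunger_nose (a point): tip of the plunger's 16 mm thick round nose, 12 mm above the bed; 16 mm in front of the stop faces (towards -x) when out, moves with the plunger
- chisel: loose bystander: chisel lying flat, 110 mm wooden handle 22 mm thick and a flat blade; origin under the middle of the handle, x along it towards the blade
- stone: loose bystander: grey sharpening stone 100 x 40 x 20 mm lying flat; origin under its centre, x along its length
- finial: loose bystander: small turned wooden finial, 44 mm wide foot, 76 mm tall; origin under its centre
- cup: loose bystander: clear plastic cup, 72 mm wide rim, 90 mm tall; origin under its centre
- mallet: loose bystander: carver's mallet lying on its side, dark round head 70 mm thick and 100 mm long centred at x = +100 mm, light handle to x = -60 mm, axis 35 mm up
- glue: loose bystander: white glue bottle, 56 mm wide, 150 mm tall; origin under its centre

How it is judged:
By the outcome, as a careful person would: the job done as asked, in the order asked, and still so for the second after the job is handed in, while the arm keeps its last pose, push and grip.
It also fails if it takes over 72 s, if anything falls off the work surface, if the arm or the gripper's body presses on something with over 40 N, if the wrist force passes 120 N, or if a joint passes its speed limit or range.

## Working session

There is one attempt and no reset: what is moved stays moved. The work goes in short steps, Python scripts to look and compute and a tool call to move; the robot and the scene stay as the last step left them, time stands still between calls to the robot, and variables do not carry over. Pictures are saved under pics/ and viewed, at most 10 in all, crops included, and the job is handed in when it is done.

Besides the shell and the picture viewer there is one more tool, called as name(argument=value, ...) on one line, values as JSON. apply_moves: Moves the arm, as the interface text tells. Its arguments: {"type":"object","properties":{"commands":{"type":"string"},"claw":{"type":"number"}},"required":["commands"]}

```bash
mkdir -p pics
cat > h.py <<'E'
import numpy as np, cv2
from workcell import manip
def snap(n):
    s=manip.snapshot(n); f=192/np.tan(np.radians(s["vertical_fov"])/2)
    s["K"]=np.array([[f,0,s["cx"]],[0,f,s["cy"]],[0,0,1]]); s["D"]=np.array(s["D"],float); s["T"]=np.array(s["T"]); return s
def cloud(s):
    h,w=s["range_z"].shape
    u,v=np.meshgrid(np.arange(w),np.arange(h))
    p=cv2.undistortPoints(np.stack([u,v],-1).reshape(-1,1,2).astype(float),s["K"],s["D"]).reshape(h,w,2)
    z=s["range_z"][...,None]; c=np.concatenate([p*z,z],-1)
    return c@s["T"][:3,:3].T+s["T"][:3,3]
def ray(s,uv):
    p=cv2.undistortPoints(np.array(uv,float).reshape(-1,1,2),s["K"],s["D"]).reshape(-1,2)
    return s["T"][:3,3],np.c_[p,np.ones(len(p))]@s["T"][:3,:3].T
def plane(s,uv,z):
    o,d=ray(s,uv); return o+d*((z-o[2])/d[:,2])[:,None]
E
cat > a.py <<'E'
from h import *
import pickle
print(manip.observe())
for n in("top","side"):
    s=snap(n); pickle.dump(s,open(n+".pkl","wb")); print(n,s["T"].round(3).tolist(),s["vertical_fov"],s["D"])
    cv2.imwrite(f"pics/{n}0.png",cv2.resize(s["img"][...,::-1],(800,600),interpolation=cv2.INTER_CUBIC))
E
python3 a.py
```

```text
{'time': 0.0, 'q': array([ 1.11576842e+00,  2.91273505e-01, -1.54120226e-01,  1.12671080e+00,
        7.98591392e-06,  1.43146945e+00]), 'joint_velocities': array([-0.00061391,  0.00045416,  0.00024385,  0.0007829 ,  0.00087162,
       -0.00083915]), 'effort': array([ 2.63664555e-05, -5.37147081e+01,  3.31369507e+01,  1.58727105e-02,
       -1.96416258e-04, -1.55461180e-05]), 'ee_pos': array([0.16279571, 0.49861251, 0.19633814]), 'orientation': array([ 1.57195782e-01,  9.87567242e-01, -6.24261308e-04, -1.95353681e-04]), 'force': array([-0.31619297, -0.23029149,  0.02883282]), 'moment': array([0.02140095, 0.0231604 , 0.00058136]), 'finger_force': 0.0, 'finger_gap': 0.9992660326678898}
top [[-0.006, -0.99, 0.143, 0.437], [-1.0, 0.006, -0.001, -0.012], [0.0, -0.143, -0.99, 1.302], [0.0, 0.0, 0.0, 1.0]] 46.421681387268734 [-0.13769245  0.          0.          0.          0.        ]
side [[-0.973, -0.19, 0.134, 0.421], [-0.232, 0.761, -0.606, 0.775], [0.013, -0.621, -0.784, 1.073], [0.0, 0.0, 0.0, 1.0]] 44.60040788130499 [-0.11922627  0.          0.          0.          0.        ]
```

View pics/top0.png

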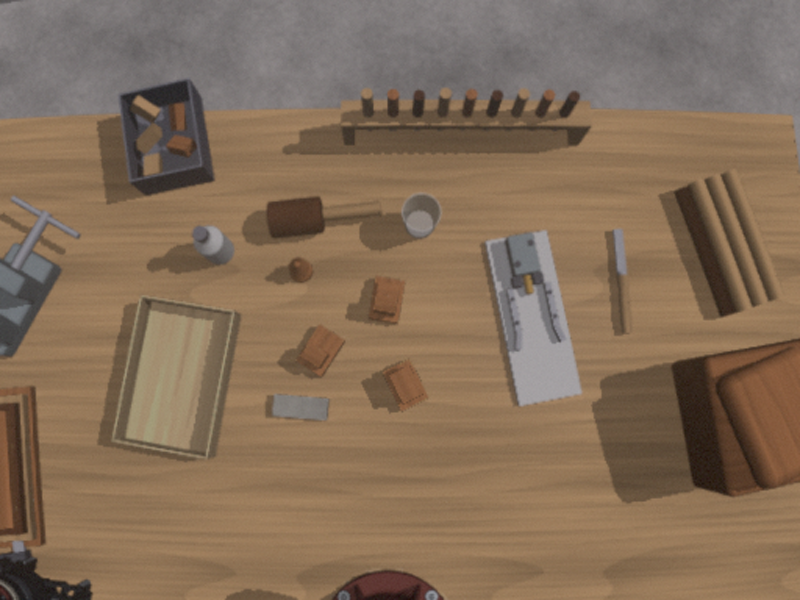

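View pics/side0.png

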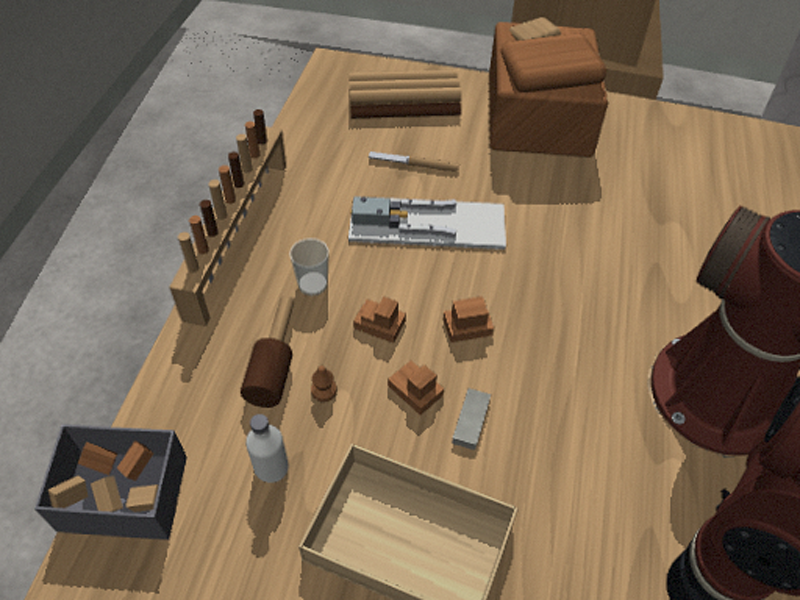

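The top view (800x600) shows three blanks: one at (387,300), one at (321,350) and one with a full upper block at (405,385). The plywood bin is at (175,378), and the jig runs from its stop at (527,275) down to its bare end at (548,385). The side view shows the blanks at (380,318), (415,387) and (468,318).

```bash
cat > b.py <<'E'
from h import *
import pickle
S={n:pickle.load(open(n+".pkl","rb")) for n in("top","side")}
for n,boxes in {"top":[(387,300),(321,350),(405,385)],"side":[(380,318),(415,387),(468,318)]}.items():
    s=S[n]; P=cloud(s); 
    for (u,v) in boxes:
        u,v=int(u*.64),int(v*.64); sl=np.s_[v-25:v+25,u-25:u+25]
        Q=P[sl].reshape(-1,3); I=s["img"][sl].reshape(-1,3).astype(int)
        for lo,hi in((.017,.030),(.03,.045),(.05,.07)):
            m=(Q[:,2]>lo)&(Q[:,2]<hi); 
            if m.sum()<8: print(n,u,v,lo,m.sum());continue
            r=cv2.minAreaRect(Q[m,:2].astype(np.float32)*1000)
            print(n,u,v,lo,m.sum(),"z%.4f"%np.median(Q[m,2]),np.round(r[0],1),np.round(r[1],1),round(r[2],1))
a=S["top"]["img"][165:285,180:270]; a=cv2.resize(a,None,fx=5,fy=5,interpolation=cv2.INTER_CUBIC)
b=S["top"]["img"][140:265,305:380]; b=cv2.resize(b,(345,575),interpolation=cv2.INTER_CUBIC); 
im=np.zeros((600,800,3),np.uint8); im[:600,:450]=a; im[:575,452:797]=b
cv2.imwrite("pics/crop1.png",im[...,::-1])
P=cloud(S["top"])
# bin/jig
I=P.reshape(-1,3)
m=(abs(I[:,2]-.06)<.01)&(I[:,1]>.2)&(I[:,1]<.5)&(I[:,0]>.2)&(I[:,0]<.62)
print("bin",cv2.minAreaRect(I[m,:2].astype(np.float32)*1000),np.median(I[m,2]))
m=(abs(I[:,2]-.012)<.005)&(I[:,1]<-.12)&(I[:,1]>-.36)&(I[:,0]>.25)&(I[:,0]<.75)
print("bed",m.sum(),cv2.minAreaRect(I[m,:2].astype(np.float32)*1000),np.median(I[m,2]))
E
python3 b.py
```

```text
top 247 192 0.017 255 z0.0240 [618.2  -1.3] [55.9 80.2] 79.8
top 247 192 0.03 120 z0.0361 [6.228e+02 2.000e-01] [44.4 65.6] 78.6
top 247 192 0.05 159 z0.0599 [605.   1.] [39.9 29.9] 80.0
top 205 224 0.017 387 z0.0243 [524.6 121.3] [56.6 80.4] 57.5
top 205 224 0.03 8 z0.0404 [513.5 123.7] [39.6 57.5] 32.9
top 205 224 0.05 159 z0.0601 [513.4 128.7] [40.5 30. ] 56.3
top 259 246 0.017 251 z0.0243 [460.7 -34.2] [79.8 55.8] 25.9
top 259 246 0.03 4
top 259 246 0.05 302 z0.0603 [460.5 -34.6] [55.4 39.6] 26.1
side 243 203 0.017 246 z0.0233 [6.176e+02 6.000e-01] [58.8 81.2] 79.6
side 243 203 0.03 138 z0.0357 [ 6.17e+02 -3.00e-01] [41.8 59.3] 76.0
side 243 203 0.05 152 z0.0594 [605.1   2.1] [44.1 31.3] 80.4
side 265 247 0.017 370 z0.0233 [523.9 121.8] [60.1 82.2] 57.2
side 265 247 0.03 54 z0.0377 [508.3 140. ] [45.3 22.3] 22.9
side 265 247 0.05 185 z0.0590 [512.7 128.3] [41.5 31.7] 58.5
side 299 203 0.017 217 z0.0234 [458.4 -31.9] [84.1 54.8] 21.6
side 299 203 0.03 78 z0.0383 [462.4 -20. ] [31.4 65.8] 83.0
side 299 203 0.05 278 z0.0592 [459.9 -34.4] [56.9 44.3] 26.2
bin ((476.07763671875, 382.6942443847656), (183.83535766601562, 271.3728942871094), 80.4300537109375) 0.05877067074140041
bed 3205 ((500.8221130371094, -243.7994384765625), (486.6159973144531, 236.9594268798828), 3.0082080364227295) 0.012112546207326824
```

View pics/crop1.png

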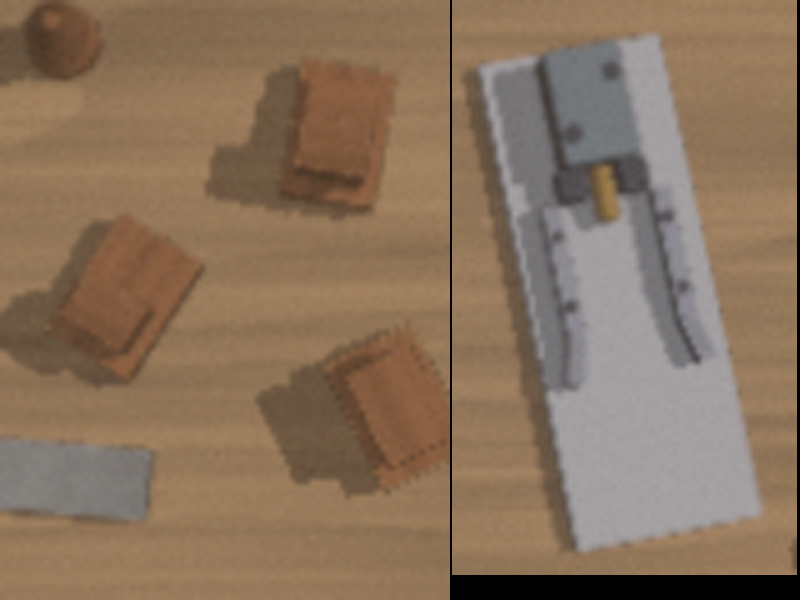

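The crop confirms three things: the blank at lower right has a full upper block (sound), the left one is bare on its +x half (reject_a), and the upper one has a stub (reject_b). The jig's +x points up and slightly left, and the brass nose is at crop (606,215).

```bash
cat > c.py <<'E'
from h import *
import pickle
s=pickle.load(open("top.pkl","rb"));P=cloud(s);
b=np.zeros(P.shape[:2],np.uint8);b[140:265,305:378]=1
z=P[...,2]
m=((z>.008)&(z<.06)&(b>0)).astype(np.uint8)
n,l,st,_=cv2.connectedComponentsWithStats(m);k=1+st[1:,4].argmax()
r=cv2.minAreaRect(P[l==k][:,:2].astype(np.float32)*1000);print("jig",r)
s2=pickle.load(open("side.pkl","rb"));P2=cloud(s2)
w,h=r[1];yaw=r[2]+(90 if h>w else 0)
while yaw>90:yaw-=180
c,sn=np.cos(np.radians(yaw)),np.sin(np.radians(yaw));R=np.array([[c,-sn],[sn,c]])
O=np.array(r[0])/1000-R@[ -.0575,0];print("yaw",yaw,"O",O)
for nm,Q in(("top",P.reshape(-1,3)),("side",P2.reshape(-1,3))):
    L=Q.copy();L[:,:2]=(Q[:,:2]-O)@R
    def rep(t,x0,x1,y0,y1,z0,z1):
        k=(L[:,0]>x0)&(L[:,0]<x1)&(L[:,1]>y0)&(L[:,1]<y1)&(L[:,2]>z0)&(L[:,2]<z1);q=L[k]*1000
        if k.sum()>3: print(nm,t,k.sum(),"z%.1f"%np.median(q[:,2]),"x",np.percentile(q[:,0],[0,3,97,100]).round(1),"y",np.percentile(q[:,1],[0,3,97,100]).round(1))
    rep("bed",-.25,-.12,-.09,.09,.008,.016)
    rep("railL",-.075,-.025,.02,.06,.0245,.032);rep("railR",-.075,-.025,-.06,-.02,.0245,.032)
    rep("stop",-.02,.015,.01,.035,.031,.037);rep("stop",-.02,.015,-.035,-.01,.031,.037)
    rep("nose",-.03,.0,-.009,.009,.024,.04);rep("hous",0.0,.12,-.05,.05,.041,.052)
E
python3 c.py
cat > mv.py <<'E'
import sys
from h import *
from scipy.spatial.transform import Rotation as Ro
# usage: mv.py x y z(mm) toolYangle(deg)
def plan(x,y,z,a):
    o=manip.observe();R=Ro.from_quat(o["orientation"]).as_matrix()
    cur=np.degrees(np.arctan2(R[1,1],R[0,1]));d=(a-cur+90)%180-90
    R2=R@Ro.from_euler("z",-d,degrees=True).as_matrix()
    t=np.array([x,y,z])/1000-o["ee_pos"]
    print("pos",(o["ee_pos"]*1000).round(1),"yang %.2f"%cur,"tilt",R[:2,2].round(4),"turn %.2f"%-d,"then shift mm",(R2.T@t*1000).round(1),"| shift without turn",(R.T@t*1000).round(1),"F",o["force"].round(1),"q6 %.2f"%o["q"][5],"t %.2f"%o["time"])
if __name__=="__main__": plan(*map(float,sys.argv[1:5]))
E
python3 mv.py 513 128.5 180 57.5
```

```text
jig ((584.8778076171875, -275.03277587890625), (316.9591979980469, 122.6316146850586), 9.672429084777832)
yaw 9.672429084777832 O [ 0.64156041 -0.26537191]
top bed 1192 z12.0 x [-223.5 -212.6 -122.9 -120. ] y [-85.  -56.7  56.5  61.3]
top railL 67 z28.2 x [-74.  -73.1 -26.8 -25.2] y [29.1 29.7 41.4 41.9]
top railR 62 z28.2 x [-74.9 -73.9 -26.5 -25.9] y [-41.5 -40.6 -29.2 -29. ]
top stop 22 z34.5 x [-15.6  -5.   14.2  14.5] y [13.  13.2 29.9 31.6]
top stop 24 z34.1 x [-18.  -16.   14.4  14.6] y [-34.4 -33.9 -10.9 -10.9]
top nose 23 z30.2 x [-15.  -14.9  -0.3  -0.2] y [-5.9 -4.8  6.5  7.4]
top hous 401 z46.0 x [16.2 22.6 92.6 95.4] y [-23.6 -20.5  24.2  25.5]
side bed 640 z10.7 x [-215.1 -212.3 -123.  -120.1] y [-59.9 -53.6  58.6  63.1]
side railL 45 z27.7 x [-72.2 -72.1 -25.4 -25.1] y [28.6 30.7 44.6 45. ]
side railR 33 z26.6 x [-73.6 -73.4 -28.1 -25.2] y [-38.6 -38.6 -24.6 -24. ]
side stop 15 z34.2 x [ 0.1  0.2 13.2 13.3] y [18.1 18.2 31.7 31.9]
side stop 10 z33.0 x [-9.1 -5.8 11.8 12.6] y [-31.5 -29.8 -13.7 -12.9]
side nose 12 z27.5 x [-14.4 -14.3  -1.4  -1.2] y [-4.4 -3.9  8.9  9. ]
side hous 249 z43.9 x [20.  22.2 92.7 95.3] y [-22.3 -18.3  29.5  31.7]
pos [162.9 498.7 196.4] yang 71.91 tilt [-0.0005 -0.0011] turn 14.41 then shift mm [-494.2 -124.    16.6] | shift without turn [-447.8 -243.1   16.6] F [-0.5  0.1 -0.1] q6 1.43 t 0.10
```

apply_moves(commands="0 0 0 7.2;0 0 0 7.2;-0.05 -0.01 0 0;-0.05 -0.015 0 0;-0.05 -0.015 0 0;-0.05 -0.015 0 0;-0.05 -0.015 0 0;-0.05 -0.015 0 0", claw=1)

```text
time: 1.1
ee_pos: [0.3712, 0.2647, 0.1968]
orientation: [0.28, 0.96, -0.0, -0.0]
force: [1.7, 0.1, 0.4]
finger_gap: 1.002
finger_force: 0.0
```

apply_moves(commands="-0.05 -0.01 0 0;-0.05 -0.01 0 0;-0.05 -0.01 0.01 0;-0.04 -0.01 0.007 0;0 0 0 0;0 0 0 0")

```text
time: 1.85
ee_pos: [0.5085, 0.1306, 0.1797]
orientation: [0.28, 0.96, -0.0, -0.001]
force: [-0.4, 0.2, 0.9]
finger_gap: 0.998
finger_force: 0.0
```

```bash
python3 mv.py 513 128.5 29 57.5
```

```text
pos [508.5 130.6 179.7] yang 57.49 tilt [-0.0011  0.0002] turn -0.01 then shift mm [ -5.1   0.7 150.7] | shift without turn [ -5.1   0.7 150.7] F [-0.4  0.2  0.9] q6 0.68 t 1.85
```

apply_moves(commands="-0.005 0.0007 0.04 0;0 0 0.04 0;0 0 0.03 0;0 0 0.02 0;0 0 0.01 0;0 0 0.01 0;0 0 0 0")

```text
time: 2.72
ee_pos: [0.5135, 0.1285, 0.0298]
orientation: [0.28, 0.96, -0.0, -0.0]
force: [-0.4, -0.1, -0.0]
finger_gap: 0.999
finger_force: 0.0
```

apply_moves(commands="0 0 0 0;0 0 0 0;0 0 0 0;0 0 0 0;0 0 0 0;0 0 0 0;0 0 0 0;0 0 0 0", claw=-1)

```text
time: 3.72
ee_pos: [0.5138, 0.1283, 0.0299]
orientation: [0.28, 0.96, 0.0, -0.0]
force: [-0.3, -0.4, -0.3]
finger_gap: 0.0
finger_force: 0.0
```

The fingers shut on nothing, so I'll look before moving again.

```bash
cat > v.py <<'E'
import sys
from h import *
n=sys.argv[1];x,y,z=[float(t)/1000 for t in sys.argv[3:6]];r=int(sys.argv[6])
s=snap(n);Ti=np.linalg.inv(s["T"]);p=cv2.projectPoints(np.array([[x,y,z]]),cv2.Rodrigues(Ti[:3,:3])[0],Ti[:3,3],s["K"],s["D"])[0].ravel()
u,v=p.astype(int);a=max(v-r,0);b=max(u-r,0);c=s["img"][a:v+r,b:u+r];print("origin u,v",b,a,"scale",600/(2*r))
cv2.imwrite(sys.argv[2],cv2.resize(c,None,fx=300/r,fy=300/r,interpolation=cv2.INTER_CUBIC)[:600,:600,::-1])
E
python3 v.py side pics/g1.png 513 128 40 60; python3 -c "
from h import *
print(manip.observe())
s=snap('side');P=cloud(s).reshape(-1,3);import collections
m=(P[:,0]>.44)&(P[:,0]<.6)&(P[:,1]>.05)&(P[:,1]<.2);Q=P[m]
for lo,hi in((.017,.03),(.05,.066)):
  k=(Q[:,2]>lo)&(Q[:,2]<hi);print(k.sum(),cv2.minAreaRect(Q[k,:2].astype(np.float32)*1000))
"
```

```text
origin u,v 209 184 scale 5.0
{'time': 3.775, 'q': array([ 1.06574630e-01,  4.54020289e-01, -3.90029179e-01,  7.26771530e-01,
        1.34206619e-05,  6.73694712e-01]), 'joint_velocities': array([-5.97310360e-04, -8.71675420e-04,  2.58462061e-05,  6.46691705e-05,
       -1.21609170e-03, -7.01012420e-05]), 'effort': array([-3.73663715e-03, -5.81175756e+01,  2.66956490e+01,  2.14295120e-03,
       -3.64315547e-04, -2.66689476e-06]), 'ee_pos': array([0.51376274, 0.12828313, 0.02989447]), 'orientation': array([ 2.79775287e-01,  9.60065513e-01,  1.51478612e-06, -1.39605261e-05]), 'force': array([-0.46678157,  0.15197254,  0.67636236]), 'moment': array([ 0.04649976, -0.0329357 , -0.01407456]), 'finger_force': 0.0, 'finger_gap': 0.0006924006418922313}
312 ((494.26104736328125, 140.41799926757812), (58.22807693481445, 149.97267150878906), 57.2983283996582)
122 ((513.2904663085938, 129.79443359375), (41.78232955932617, 30.192916870117188), 57.065956115722656)
```

View pics/g1.png

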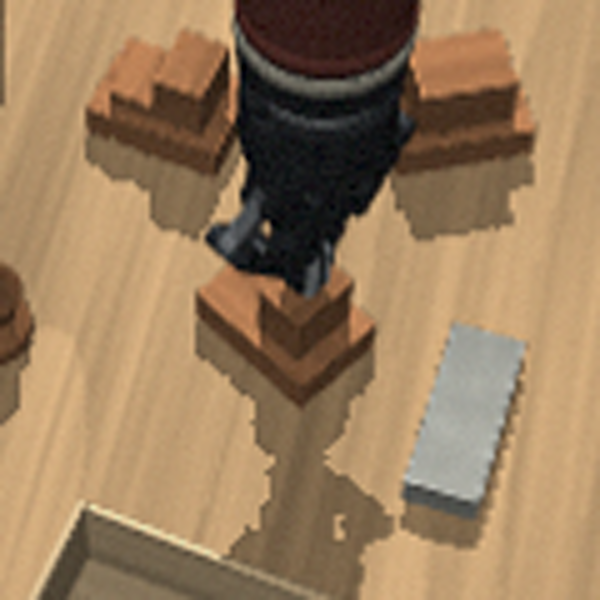

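The picture shows dark fingers around the half block, apparently above it at crop (230,240) and (315,285). I'll locate the real finger positions from depth.

```bash
cat > d.py <<'E'
from h import *
import pickle
for n in("side","top"):
    s=snap(n);P=cloud(s);z0=pickle.load(open(n+".pkl","rb"))["range_z"]
    d=(z0-s["range_z"]>.012)&(s["range_z"]>0);Q=P[d&(P[...,2]<.25)&(abs(P[...,0]-.51)<.15)&(abs(P[...,1]-.13)<.15)]
    o=manip.observe()["ee_pos"];a=np.radians(57.5);ty=np.array([np.cos(a),np.sin(a)]);tx=np.array([-ty[1],ty[0]])
    X=(Q[:,:2]-o[:2])@tx*1000;Y=(Q[:,:2]-o[:2])@ty*1000;Z=Q[:,2]*1000
    for lo in range(20,200,12):
        k=(Z>=lo)&(Z<lo+12)
        if k.sum()>2:print(n,lo,k.sum(),"X",np.percentile(X[k],[2,50,98]).round(),"Y",np.percentile(Y[k],[2,25,50,75,98]).round())
E
python3 d.py
```

```text
side 68 18 X [-2.  7. 12.] Y [-12.  -1.   6.  11.  14.]
side 80 18 X [ 3.  9. 11.] Y [-4.  1.  7. 11. 15.]
side 92 15 X [ 5.  9. 12.] Y [-6. -2.  3. 11. 13.]
side 104 32 X [-9. 11. 13.] Y [-17.  -4.  10.  14.  30.]
side 116 67 X [-7. 10. 13.] Y [-36.  -9.  16.  25.  37.]
side 128 62 X [ 7. 12. 17.] Y [-49. -30.  -4.  17.  48.]
side 140 70 X [-6. 12. 18.] Y [-57.  -8.  16.  44.  61.]
side 152 111 X [-11.   5.  19.] Y [-57.  21.  50.  57.  62.]
side 164 63 X [-6. 10. 19.] Y [11. 20. 36. 41. 46.]
side 176 35 X [-10.   6.  12.] Y [26. 35. 37. 38. 42.]
side 188 50 X [-11.  15.  36.] Y [-11.  21.  34.  36.  39.]
top 140 12 X [-12.  -1.  10.] Y [-56. -45. -43. -40. -38.]
top 152 61 X [-12.  -0.  11.] Y [-61. -56. -53. -49. -42.]
top 164 18 X [-9. -1.  9.] Y [-55. -44. -41. -40. -37.]
top 176 5 X [-11.  -9.  -7.] Y [-40. -39. -37. -36. -34.]
top 188 4 X [-26. -16.  -7.] Y [-36. -35. -33. -31. -27.]
```

```bash
cat >> d.py <<'E'
    if n=="side":
        k=np.argsort(Z)[:40];print(np.c_[X,Y,Z][k].round(0).astype(int).tolist())
        print(manip.observe()["ee_pos"])
E
python3 d.py | grep '\['|grep -v X
```

```text
[[-66, 53, 5], [8, 7, 68], [9, -2, 69], [10, -5, 72], [5, -13, 72], [6, 9, 73], [12, 8, 73], [3, 13, 73], [12, 4, 74], [10, 6, 75], [-3, 11, 75], [-1, 13, 75], [10, -2, 75], [7, 7, 78], [2, 13, 78], [10, -4, 78], [9, -2, 79], [10, 6, 80], [7, 10, 80], [7, -11, 80], [6, 6, 80], [7, 15, 81], [9, 5, 81], [5, 9, 82], [10, -4, 82], [6, 14, 83], [9, -1, 84], [10, 3, 85], [9, -5, 86], [7, 7, 86], [4, 15, 86], [9, 6, 87], [3, 14, 88], [7, 14, 89], [5, 13, 90], [7, 11, 90], [7, 7, 91], [11, 4, 91], [10, -3, 93], [6, 10, 93]]
[0.51376849 0.12827569 0.02990895]
```

apply_moves(commands="0 0 -0.03 0;0 0 -0.03 0;0 0 0 0;0 0 0 0")

```text
time: 4.53
ee_pos: [0.5134, 0.1282, 0.0894]
orientation: [0.28, 0.96, -0.0, -0.0]
force: [-0.2, -0.6, -1.0]
finger_gap: 0.002
finger_force: 0.0
```

```bash
python3 d.py | grep -v top; python3 v.py side pics/g2.png 513 128 90 60
```

```text
side 20 3 X [-181. -106.  -39.] Y [-126.  -80.  -29.   35.   95.]
side 128 21 X [-4.  9. 11.] Y [-5.  1.  6. 11. 13.]
side 140 27 X [ 1.  8. 10.] Y [-14.  -0.   6.  11.  15.]
side 152 17 X [ 5. 10. 12.] Y [-7. -4.  2. 10. 14.]
side 164 42 X [-9. 11. 14.] Y [-31.  -5.  10.  15.  32.]
side 176 74 X [-9. 10. 13.] Y [-37. -12.  16.  24.  38.]
side 188 69 X [ 6. 11. 17.] Y [-47. -30.  -3.  16.  47.]
[[-91, 75, 4], [-71, -49, 5], [96, -134, 5], [-106, 100, 20], [-36, -130, 29], [-184, -29, 30], [5, 5, 122], [9, -5, 125], [9, 6, 128], [9, 3, 129], [4, 4, 129], [-6, 12, 131], [10, 1, 132], [6, 10, 132], [8, 9, 133], [11, -2, 134], [4, 5, 134], [5, 13, 135], [-2, 12, 135], [9, -4, 135], [10, 4, 135], [11, 8, 135], [2, 13, 136], [10, 1, 136], [9, 6, 136], [10, -6, 138], [7, 11, 139], [5, 13, 140], [10, 1, 140], [10, 5, 140], [2, 14, 141], [6, 11, 142], [-1, 14, 142], [10, -2, 142], [9, 7, 142], [5, -14, 142], [10, -6, 143], [6, 7, 143], [8, 6, 143], [5, 13, 143]]
[0.51310673 0.12821281 0.08906103]
origin u,v 210 173 scale 5.0
```

View pics/g2.png

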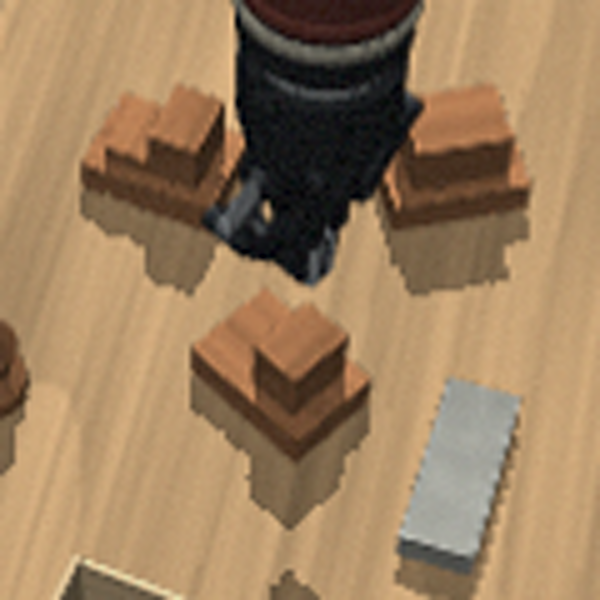

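Shut, the fingertips really stand at z≈0.125 while the readout says 0.089. The readout is about 36 mm low in z, and xy agrees. I'll open up, go lower and watch the force.

apply_moves(commands="0 0 0 0;0 0 0 0;0 0 0 0;0 0 0 0;0 0 0 0;0 0 0.03 0;0 0 0.03 0;0 0 0.01 0", claw=1)

```text
time: 5.68
ee_pos: [0.5126, 0.1281, 0.0185]
orientation: [0.28, 0.96, -0.0, -0.001]
force: [-0.2, -0.2, 1.1]
finger_gap: 0.997
finger_force: 0.0
```

apply_moves(commands="0 0 0.007 0;0 0 0.007 0;0 0 0.007 0;0 0 0 0;0 0 0 0")

```text
time: 6.3
ee_pos: [0.514, 0.1283, -0.0008]
orientation: [0.28, 0.96, 0.0, 0.0]
force: [0.5, -0.4, 0.5]
finger_gap: 0.999
finger_force: 0.0
```

```bash
python3 mv.py 513 128.5 -2 57.5; python3 -c "
from workcell import manip;print(manip.grip_point_offset)"
```

```text
pos [514.  128.3  -0.8] yang 57.51 tilt [0.0003 0.    ] turn 0.01 then shift mm [ 0.9 -0.4  1.2] | shift without turn [ 0.9 -0.4  1.2] F [ 0.5 -0.4  0.5] q6 0.67 t 6.30
0.0187
```

apply_moves(commands="0 0 0 0;0 0 0 0;0 0 0 0;0 0 0 0;0 0 0 0;0 0 0 0", claw=-1)

```text
time: 7.05
ee_pos: [0.5141, 0.1283, -0.0008]
orientation: [0.28, 0.96, 0.0, 0.0]
force: [0.1, 0.3, 5.6]
finger_gap: 0.458
finger_force: 61.1
```

Gripped at 39 mm with 61 N. Lifting.

apply_moves(commands="0 0 -0.01 0;0 0 -0.03 0;0 0 -0.04 0;0 0 -0.04 0;0 0 0 -7.5;0 0 0 -7.5;0 0 0 -7.5;0 0 0 0")

```text
time: 8.05
ee_pos: [0.5135, 0.1283, 0.1191]
orientation: [0.088, 0.996, -0.0, -0.0]
force: [0.6, 0.1, -1.3]
finger_gap: 0.462
finger_force: 60.6
```

```bash
python3 mv.py 412 394 115 80
```

```text
pos [513.5 128.3 119.1] yang 79.96 tilt [-0.0003 -0.    ] turn -0.04 then shift mm [146.1 244.1   4.1] | shift without turn [146.3 244.    4.1] F [ 0.6  0.1 -1.3] q6 0.28 t 8.05
```

apply_moves(commands="0.021 0.035 0 0;0.021 0.035 0 0;0.021 0.035 0 0;0.021 0.035 0 0;0.021 0.035 0 0;0.021 0.035 0 0;0.02 0.034 0.004 0;0 0 0 0")

```text
time: 9.05
ee_pos: [0.411, 0.3958, 0.1146]
orientation: [0.087, 0.996, 0.0, -0.0]
force: [0.7, 0.1, -1.4]
finger_gap: 0.454
finger_force: 60.8
```

apply_moves(commands="0 0 0.03 0;0 0 0.03 0;0 0 0.03 0;0 0 0.01 0;0 0 0.005 0;0 0 0 0;0 0 0 0")

```text
time: 9.93
ee_pos: [0.413, 0.3943, 0.0109]
orientation: [0.087, 0.996, 0.0, 0.001]
force: [0.3, -0.6, -1.5]
finger_gap: 0.456
finger_force: 60.8
```

```bash
python3 mv.py 412 394 6 80
```

```text
pos [413.  394.3  10.9] yang 79.99 tilt [0.0013 0.0009] turn -0.01 then shift mm [ 0.9 -0.5  4.8] | shift without turn [ 0.9 -0.5  4.8] F [ 0.3 -0.6 -1.5] q6 0.81 t 9.93
```

apply_moves(commands="0 0 0.003 0;0 0 0.003 0;0 0 0 0;0 0 0 0")

```text
time: 10.42
ee_pos: [0.4125, 0.3941, 0.0043]
orientation: [0.087, 0.996, 0.0, 0.0]
force: [-1.6, 0.6, 5.1]
finger_gap: 0.456
finger_force: 61.5
```

apply_moves(commands="0 0 0 0;0 0 0 0;0 0 0 0;0 0 0 0;0 0 0 0;0 0 -0.03 0;0 0 -0.05 0;0 0 -0.04 0", claw=1)

```text
time: 11.42
ee_pos: [0.4125, 0.3941, 0.1257]
orientation: [0.087, 0.996, 0.0, 0.0]
force: [0.6, 0.4, -0.0]
finger_gap: 0.995
finger_force: 0.0
```

```bash
python3 mv.py 605 1.5 125 80
```

```text
pos [412.5 394.1 125.7] yang 80.01 tilt [0.0007 0.0005] turn 0.01 then shift mm [-257.7 -353.2    0.6] | shift without turn [-257.7 -353.2    0.6] F [ 0.6  0.4 -0. ] q6 0.81 t 11.43
```

apply_moves(commands="-0.026 -0.035 0 0;-0.026 -0.035 0 0;-0.026 -0.035 0 0;-0.026 -0.035 0 0;-0.026 -0.035 0 0;-0.026 -0.035 0 0;-0.026 -0.035 0 0;-0.026 -0.035 0 0")

```text
time: 12.42
ee_pos: [0.5691, 0.0807, 0.124]
orientation: [0.087, 0.996, 0.0, 0.0]
force: [-0.5, -0.1, 0.7]
finger_gap: 0.998
finger_force: 0.0
```

apply_moves(commands="-0.025 -0.035 0 0;-0.025 -0.038 0 0;0 0 0 0;0 0 0 0;0 0 0 0")

```text
time: 13.05
ee_pos: [0.6047, 0.0026, 0.1239]
orientation: [0.087, 0.996, 0.0, -0.0]
force: [0.1, -0.7, 0.3]
finger_gap: 0.999
finger_force: 0.0
```

```bash
python3 mv.py 605 1.5 0 80
python3 - <<'E'
from h import *
s=snap("side");P=cloud(s).reshape(-1,3)
m=(abs(P[:,0]-.42)<.1)&(abs(P[:,1]-.39)<.08);Q=P[m]
for lo,hi in((.022,.036),(.057,.075)):
  k=(Q[:,2]>lo)&(Q[:,2]<hi);print(k.sum(),np.median(Q[k,2]),cv2.minAreaRect(Q[k,:2].astype(np.float32)*1000))
E
```

```text
pos [604.7   2.6 123.9] yang 80.08 tilt [-0.0003  0.0002] turn 0.08 then shift mm [ -0.5  -1.  123.9] | shift without turn [ -0.5  -1.  123.9] F [ 0.1 -0.7  0.3] q6 0.06 t 13.05
676 0.028122979538833914 ((425.68157958984375, 395.2598876953125), (220.12498474121094, 90.2724838256836), 59.973907470703125)
448 0.062090967558841914 ((424.2338562011719, 392.753662109375), (178.44017028808594, 166.26358032226562), 81.05723571777344)
```

apply_moves(commands="0 -0.001 0.04 0;0 0 0.04 0;0 0 0.02 0;0 0 0.012 0;0 0 0.01 0;0 0 0 0")

```text
time: 13.85
ee_pos: [0.6049, 0.0007, 0.0018]
orientation: [0.087, 0.996, -0.0, -0.0]
force: [-0.6, -0.9, 1.2]
finger_gap: 1.003
finger_force: 0.0
```

apply_moves(commands="0 0 0 0;0 0 0 0;0 0 0 0;0 0 0 0;0 0 0 0;0 0 0 0", claw=-1)

```text
time: 14.6
ee_pos: [0.6056, 0.0004, 0.0026]
orientation: [0.087, 0.996, -0.0, 0.001]
force: [-1.1, -0.0, 4.7]
finger_gap: 0.457
finger_force: 61.5
```

apply_moves(commands="0 0 -0.01 0;0 0 -0.03 0;0 0 -0.04 0;0 0 -0.045 0;0 0 0 0")

```text
time: 15.22
ee_pos: [0.6075, 0.0002, 0.131]
orientation: [0.087, 0.996, -0.0, 0.003]
force: [1.1, -0.3, -1.1]
finger_gap: 0.455
finger_force: 60.8
```

```bash
python3 mv.py 525 374 125 80
```

```text
pos [6.075e+02 2.000e-01 1.310e+02] yang 80.01 tilt [ 0.0065 -0.0008] turn 0.01 then shift mm [146.1 353.8   5.1] | shift without turn [146.1 353.8   5.1] F [ 1.1 -0.3 -1.1] q6 0.05 t 15.22
```

apply_moves(commands="0.015 0.036 0 0;0.015 0.036 0 0;0.015 0.036 0 0;0.015 0.036 0 0;0.015 0.036 0 0;0.015 0.036 0 0;0.015 0.036 0 0;0.015 0.036 0 0")

```text
time: 16.23
ee_pos: [0.5357, 0.3058, 0.1259]
orientation: [0.087, 0.996, -0.0, -0.001]
force: [0.9, -0.1, -1.1]
finger_gap: 0.456
finger_force: 60.9
```

apply_moves(commands="0.015 0.036 0 0;0.01 0.03 0 0;0 0 0 0;0 0 0 0;0 0 0 0")

```text
time: 16.85
ee_pos: [0.5237, 0.3733, 0.1267]
orientation: [0.088, 0.996, -0.0, -0.0]
force: [-0.7, 0.1, -1.8]
finger_gap: 0.455
finger_force: 61.0
```

```bash
python3 mv.py 525 374 12 80
```

```text
pos [523.7 373.3 126.7] yang 79.94 tilt [-0.0005 -0.0005] turn -0.06 then shift mm [ -1.2   1.  114.7] | shift without turn [ -1.2   1.  114.7] F [-0.7  0.1 -1.8] q6 0.68 t 16.85
```

apply_moves(commands="0 0 0.04 0;0 0 0.04 0;0 0 0.025 0;0 0 0.008 0;0 0 0.004 0;0 0 0 0;0 0 0 0")

```text
time: 17.73
ee_pos: [0.5243, 0.3746, 0.011]
orientation: [0.087, 0.996, 0.0, 0.001]
force: [0.4, -0.1, -1.1]
finger_gap: 0.456
finger_force: 60.9
```

apply_moves(commands="0 0 0 0;0 0 0 0;0 0 0 0;0 0 0 0;0 0 0 0;0 0 -0.03 0;0 0 -0.05 0;0 0 -0.05 0", claw=1)

```text
time: 18.73
ee_pos: [0.5234, 0.3741, 0.1412]
orientation: [0.087, 0.996, -0.0, -0.0]
force: [1.0, 1.4, -0.1]
finger_gap: 1.001
finger_force: 0.0
```

```bash
python3 mv.py 460.3 -34.3 115 116
```

```text
pos [523.4 374.1 141.2] yang 80.00 tilt [-0.0005 -0.0003] turn -36.00 then shift mm [ 235.7 -339.5   26.3] | shift without turn [  -8.8 -413.2   26.3] F [ 1.   1.4 -0.1] q6 0.68 t 18.73
```

apply_moves(commands="0 0 0 -9;0 0 0 -9;0 0 0 -9;0 0 0 -9;0.024 -0.034 0 0;0.024 -0.034 0 0;0.024 -0.034 0 0;0.024 -0.034 0 0")

```text
time: 19.73
ee_pos: [0.4966, 0.2087, 0.14]
orientation: [-0.225, 0.974, -0.0, 0.0]
force: [1.4, -0.3, 0.8]
finger_gap: 0.999
finger_force: 0.0
```

apply_moves(commands="0.024 -0.034 0 0;0.024 -0.034 0 0;0.024 -0.034 0 0;0.024 -0.034 0 0;0.022 -0.034 0 0;0.02 -0.033 0 0;0 0 0 0;0 0 0 0")

```text
time: 20.72
ee_pos: [0.4619, -0.0328, 0.14]
orientation: [-0.225, 0.974, 0.0, 0.0]
force: [0.2, -0.5, 0.1]
finger_gap: 0.998
finger_force: 0.0
```

```bash
python3 mv.py 460.3 -34.3 2 116; python3 v.py side pics/g3.png 480 300 30 110
python3 - <<'E'
from h import *
s=snap("side");P=cloud(s).reshape(-1,3)
m=(abs(P[:,0]-.46)<.06)&(abs(P[:,1]+.034)<.06);Q=P[m]
for lo,hi in((.022,.026),(.056,.064)):
  k=(Q[:,2]>lo)&(Q[:,2]<hi);print(k.sum(),np.median(Q[k,2]),cv2.minAreaRect(Q[k,:2].astype(np.float32)*1000))
E
```

```text
pos [461.9 -32.8 140. ] yang 115.97 tilt [0.0001 0.0003] turn -0.03 then shift mm [  2.2  -0.7 138. ] | shift without turn [  2.2  -0.7 138. ] F [ 0.2 -0.5  0.1] q6 -0.68 t 20.73
origin u,v 157 198 scale 2.727272727272727
122 0.024104761585579282 ((460.2215270996094, -33.91508483886719), (80.13033294677734, 59.74251937866211), 27.27044677734375)
235 0.0594175248230866 ((459.9822082519531, -33.75666046142578), (57.8314323425293, 44.0146369934082), 23.73113441467285)
```

View pics/g3.png

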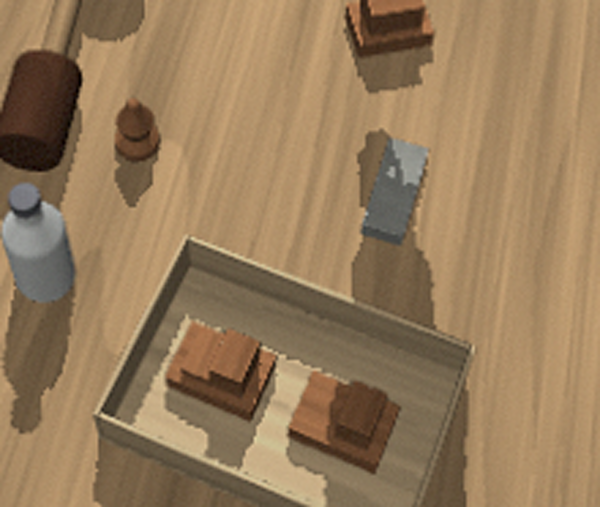

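Both rejects lie flat in the bin, at crop (220,365) and (345,420). The stone, finial and the other bystanders are undisturbed. Next I'll grasp the sound plinth.

apply_moves(commands="0.002 -0.0007 0.04 0;0 0 0.04 0;0 0 0.03 0;0 0 0.015 0;0 0 0.01 0;0 0 0.003 0;0 0 0 0;0 0 0 0")

```text
time: 21.82
ee_pos: [0.461, -0.0345, 0.0025]
orientation: [-0.225, 0.974, -0.0, 0.0]
force: [-0.0, -0.1, 0.7]
finger_gap: 0.999
finger_force: 0.0
```

apply_moves(commands="0 0 0 0;0 0 0 0;0 0 0 0;0 0 0 0;0 0 0 0;0 0 0 0", claw=-1)

```text
time: 22.58
ee_pos: [0.4607, -0.0345, 0.0022]
orientation: [-0.225, 0.974, -0.0, 0.0]
force: [-0.2, 0.6, 6.7]
finger_gap: 0.458
finger_force: 61.0
```

apply_moves(commands="0 0 -0.01 0;0 0 -0.03 0;0 0 -0.04 0;0 0 -0.02 0;0 0 0 8.2;0 0 0 8.1;0 0 0 0")

```text
time: 23.45
ee_pos: [0.4604, -0.0345, 0.1023]
orientation: [-0.085, 0.996, -0.0, 0.0]
force: [-0.8, 0.2, -1.5]
finger_gap: 0.45
finger_force: 60.6
```

Run:
```python
import numpy as np,mv
c,s=np.cos(np.radians(9.67)),np.sin(np.radians(9.67))
p=np.array([641.6,-265.4])-165*np.array([c,s]);print(p);mv.plan(*p,95,99.67)
```

```text
[ 478.94439346 -293.11558515]
pos [460.4 -34.5 102.3] yang 99.76 tilt [ 0.0002 -0.    ] turn 0.09 then shift mm [  25.2 -258.1    7.3] | shift without turn [  25.6 -258.1    7.3] F [-0.8  0.2 -1.5] q6 -0.40 t 23.45
```

apply_moves(commands="0.003 -0.037 0 0;0.003 -0.037 0 0;0.004 -0.037 0 0;0.004 -0.037 0 0;0.004 -0.037 0 0;0.004 -0.037 0 0;0.003 -0.036 0 0.1;0 0 0 0")

```text
time: 24.45
ee_pos: [0.4794, -0.2953, 0.1018]
orientation: [-0.084, 0.996, -0.0, 0.0]
force: [-1.1, 0.8, -2.1]
finger_gap: 0.457
finger_force: 61.0
```

apply_moves(commands="0 0 0.03 0;0 0 0.03 0;0 0 0.015 0;0 0 0.006 0;0 0 0 0;0 0 0 0")

```text
time: 25.2
ee_pos: [0.48, -0.2934, 0.0218]
orientation: [-0.084, 0.996, -0.001, 0.001]
force: [-1.2, 0.3, -2.2]
finger_gap: 0.455
finger_force: 61.0
```

```bash
cat > e.py <<'E'
from h import *
import mv,sys
O=np.array([.6416,-.2654]);c,s_=np.cos(np.radians(9.67)),np.sin(np.radians(9.67));R=np.array([[c,-s_],[s_,c]])
def jig(x,y=0): return (O+R@[x,y])*1000
x,y,z=map(float,sys.argv[1:4]);t=jig(x/1000,y/1000);mv.plan(*t,z,99.67)
print("tcp in jig",((manip.observe()["ee_pos"][:2]-O)@R*1000).round(1))
for n in("side","top"):
    s=snap(n);P=cloud(s).reshape(-1,3);L=P.copy();L[:,:2]=(P[:,:2]-O)@R;I=s["img"].reshape(-1,3).astype(int)
    wood=(I[:,0]>I[:,2]*1.35)
    for nm,lo,hi,h in(("base",.031,.045,.036),("top",.064,.08,.072)):
        k=(L[:,2]>lo)&(L[:,2]<hi)&(abs(L[:,1])<.06)&(L[:,0]<.0)&(L[:,0]>-.23)&wood
        if k.sum()>8:
            q=L[k]*1000;r=cv2.minAreaRect(q[:,:2].astype(np.float32));print(n,nm,k.sum(),"z%.1f"%np.median(q[:,2]),"x",np.percentile(q[:,0],[1,99]).round(1),"y",np.percentile(q[:,1],[1,99]).round(1),np.round(r[0],1),np.round(r[1],1),round(r[2],1))
E
python3 e.py -165 0 17; python3 v.py side pics/g4.png 520 -285 40 70
```

```text
pos [ 480.  -293.4   21.8] yang 99.63 tilt [ 0.0012 -0.0009] turn -0.04 then shift mm [1.  0.4 4.8] | shift without turn [1.  0.4 4.8] F [-1.2  0.3 -2.2] q6 -0.85 t 25.20
tcp in jig [-164.    -0.4]
side base 184 z40.2 x [-202.9 -124.6] y [-26.3  32.5] [-104.9   -0.4] [ 60.5 197.9] 85.3
side top 99 z76.5 x [-192.5 -136.8] y [-19.   25.1] [-164.5    2.7] [44.9 55.8] 89.6
top base 121 z42.8 x [-202.5   -2.1] y [-13.3  28.7] [-101.5    7.2] [ 42.8 202.3] 89.8
top top 33 z77.2 x [-193.1 -136.9] y [ 3.6 20.9] [-165.2   13.5] [58.  17.8] 5.4
origin u,v 224 65 scale 4.285714285714286
```

View pics/g4.png

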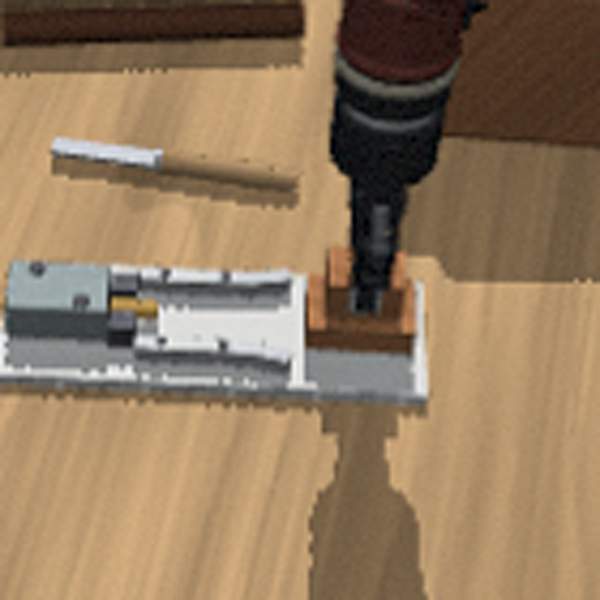

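The plinth is over the bare bed, lined up with the rails, about 6-7 mm above it. I'll lower it and slide it in.

apply_moves(commands="0 0.0004 0.004 0;0 0 0.0025 0;0 0 0 0;-0.015 0 0 0;-0.015 0 0 0;-0.01 0 0 0;0 0 0 0;0 0 0 0")

```text
time: 26.35
ee_pos: [0.5186, -0.2858, 0.0143]
orientation: [-0.084, 0.996, 0.0, -0.0]
force: [-0.2, -0.6, -0.6]
finger_gap: 0.455
finger_force: 61.0
```

```bash
python3 e.py -90 0 14
```

```text
pos [ 518.6 -285.8   14.3] yang 99.62 tilt [-0.0001  0.0001] turn -0.05 then shift mm [-34.7  -0.5   0.3] | shift without turn [-34.7  -0.5   0.3] F [-0.2 -0.6 -0.6] q6 -0.80 t 26.35
tcp in jig [-124.7    0.5]
side base 174 z35.0 x [-162.3  -86.1] y [-22.2  34.2] [-88.2   3. ] [ 61.8 153. ] 84.5
side top 92 z70.1 x [-152.6  -99.2] y [-17.9  24.8] [-125.9    4.1] [44.7 55.2] 86.4
top base 127 z35.7 x [-164.7   -2.8] y [-4.5 29.9] [-82.6  11.6] [ 36.7 165.4] 88.5
top top 45 z72.1 x [-153.   -97.5] y [ 4.1 22.2] [-125.5   15.5] [57.4 18.3] 7.2
```

apply_moves(commands="0 -0.0008 0 0;-0.01 0 0 0;-0.01 0 0 0;-0.01 0 0 0;0 0 0 0;0 0 0 0")

```text
time: 27.2
ee_pos: [0.5484, -0.2816, 0.0143]
orientation: [-0.084, 0.996, 0.0, -0.0]
force: [-0.3, -0.5, -1.1]
finger_gap: 0.459
finger_force: 61.0
```

apply_moves(commands="-0.01 0 0 0;-0.01 0 0 0;-0.01 0 0 0;0 0 0 0;0 0 0 0")

```text
time: 27.82
ee_pos: [0.578, -0.2766, 0.0143]
orientation: [-0.084, 0.996, 0.0, -0.0]
force: [-0.1, 0.5, 0.4]
finger_gap: 0.454
finger_force: 61.1
```

```bash
python3 e.py -40 0 14
```

```text
pos [ 578.  -276.6   14.3] yang 99.62 tilt [-0.0001  0.    ] turn -0.05 then shift mm [-24.6   0.4   0.3] | shift without turn [-24.6   0.4   0.3] F [-0.1  0.5  0.4] q6 -0.73 t 27.82
tcp in jig [-64.6  -0.4]
side base 162 z34.3 x [-103.6  -11.9] y [-24.2  33. ] [-57.2   4.6] [98.4 62.8] 2.7
side top 92 z69.4 x [-91.3 -37.5] y [-15.7  24.1] [-65.2   5. ] [41.4 55.9] 89.9
top base 71 z37.2 x [-91.8  -2.2] y [-0.9 26.6] [-44.9  19. ] [23.4 96. ] 72.9
top top 14 z71.1 x [-85.4 -36.6] y [10.9 20.7] [-61.  16.] [ 6.9 49.9] 86.0
```

It's between the rails with no side force. I'll settle it onto the bed.

apply_moves(commands="0 0 0.0005 0;0 0 0 0")

```text
time: 28.18
ee_pos: [0.5777, -0.2767, 0.0143]
orientation: [-0.084, 0.996, 0.0, -0.0]
force: [-2.1, 2.5, 5.7]
finger_gap: 0.453
finger_force: 61.7
```

apply_moves(commands="0 0 0.0005 0;0 0 0 0")

```text
time: 28.42
ee_pos: [0.5777, -0.2767, 0.0143]
orientation: [-0.084, 0.996, -0.0, -0.0]
force: [-4.5, 2.7, 11.1]
finger_gap: 0.454
finger_force: 62.5
```

apply_moves(commands="0 0 0.0005 0;0 0 0 0")

```text
time: 28.68
ee_pos: [0.5777, -0.2767, 0.0143]
orientation: [-0.084, 0.996, -0.0, 0.0]
force: [-6.0, 2.1, 14.2]
finger_gap: 0.457
finger_force: 63.1
```

On the bed, at about 10 N/mm. I'll ease off a little and push in.

apply_moves(commands="0 0 -0.0008 0;-0.006 0 0 0;-0.006 0 0 0;0 0 0 0;0 0 0 0")

```text
time: 29.3
ee_pos: [0.5897, -0.2753, 0.0143]
orientation: [-0.084, 0.997, -0.001, -0.0]
force: [-3.2, -1.0, 7.8]
finger_gap: 0.457
finger_force: 62.2
```

apply_moves(commands="-0.004 0 0 0;-0.004 0 0 0;0 0 0 0;0 0 0 0")

```text
time: 29.8
ee_pos: [0.5964, -0.2741, 0.0144]
orientation: [-0.083, 0.997, -0.001, -0.001]
force: [-9.0, -1.4, 10.6]
finger_gap: 0.458
finger_force: 62.5
```

```bash
python3 e.py -40 0 14
```

```text
pos [ 596.4 -274.1   14.4] yang 99.56 tilt [-0.0021 -0.0012] turn -0.11 then shift mm [-6.   1.   0.3] | shift without turn [-6.   1.   0.3] F [-9.  -1.4 10.6] q6 -0.71 t 29.80
tcp in jig [-46.  -1.]
side base 159 z34.6 x [-86.2  -7.3] y [-24.6  31.5] [-45.9   1.1] [60.4 79.5] 87.5
side top 105 z69.8 x [-74.4 -18.8] y [-21.9  25. ] [-46.    0.8] [49.5 55.6] 87.0
top base 58 z36.1 x [-68.7  -4.9] y [-0.  26.1] [-34.   21.4] [23.5 72.1] 72.0
```

apply_moves(commands="-0.002 0.0003 0 0;-0.002 0 0 0;0 0 0 0;0 0 0 0")

```text
time: 30.4
ee_pos: [0.5999, -0.2734, 0.0144]
orientation: [-0.083, 0.997, -0.001, -0.001]
force: [-10.9, -2.1, 12.1]
finger_gap: 0.454
finger_force: 62.6
```

apply_moves(commands="-0.002 0 0 0;0 0 0 0;0 0 0 0")

```text
time: 30.78
ee_pos: [0.6016, -0.2731, 0.0144]
orientation: [-0.083, 0.997, -0.001, -0.002]
force: [-10.7, -1.7, 13.3]
finger_gap: 0.457
finger_force: 62.8
```

apply_moves(commands="-0.001 0 0 0;0 0 0 0;0 0 0 0")

```text
time: 31.15
ee_pos: [0.6024, -0.273, 0.0144]
orientation: [-0.083, 0.997, -0.001, -0.002]
force: [-12.4, -2.7, 14.2]
finger_gap: 0.452
finger_force: 63.0
```

apply_moves(commands="-0.001 0 0 0;0 0 0 0;0 0 0 0")

```text
time: 31.52
ee_pos: [0.6026, -0.2729, 0.0145]
orientation: [-0.083, 0.997, -0.001, -0.002]
force: [-15.7, -2.4, 15.9]
finger_gap: 0.455
finger_force: 63.1
```

apply_moves(commands="-0.001 0 0 0;0 0 0 0;0 0 0 0")

```text
time: 31.9
ee_pos: [0.6026, -0.273, 0.0145]
orientation: [-0.083, 0.997, -0.001, -0.003]
force: [-18.1, -3.2, 19.6]
finger_gap: 0.455
finger_force: 63.5
```

```bash
python3 e.py -40 0 14; python3 -c "
from workcell import manip;o=manip.observe();print(o['force'],o['moment'])"
```

```text
pos [ 602.6 -273.    14.5] yang 99.50 tilt [-0.0065 -0.0022] turn -0.17 then shift mm [0.3 0.9 0.5] | shift without turn [0.3 0.9 0.5] F [-18.1  -3.2  19.6] q6 -0.70 t 31.90
tcp in jig [-39.7  -0.9]
side base 155 z34.9 x [-79.8  -0.9] y [-24.7  32.5] [-40.4   4.7] [79.6 60.8] 0.6
side top 98 z69.5 x [-66.3 -12.5] y [-19.7  24.2] [-39.8   2.5] [53.3 44.4] 3.1
top base 51 z36.3 x [-56.7  -0.4] y [-0.1 26.2] [-29.2  13. ] [26.3 57.7] 89.8
[-18.92958422  -2.21548073  18.55651288] [-0.6272474   4.01676312  0.1594048 ]
```

It has come up against the stop (x = -39.7 mm, no further travel). I'll square the yaw slightly and press more firmly.

apply_moves(commands="-0.001 0 0 -0.2;0 0 0 0;0 0 0 0")

```text
time: 32.38
ee_pos: [0.6027, -0.273, 0.0146]
orientation: [-0.084, 0.996, -0.001, -0.004]
force: [-22.4, -4.6, 21.2]
finger_gap: 0.457
finger_force: 63.8
```

```bash
cat > o.py <<'E'
from workcell import manip
import mv
mv.plan(602.6,-273,14,99.67);o=manip.observe();print(o['force'].round(1),o['moment'].round(3))
E
python3 o.py
```

```text
pos [ 602.7 -273.    14.6] yang 99.69 tilt [-0.008  -0.0026] turn 0.02 then shift mm [0.1 0.  0.6] | shift without turn [0.1 0.  0.6] F [-22.4  -4.6  21.2] q6 -0.70 t 32.38
[-22.4  -4.6  21.2] [-0.799  4.731  0.259]
```

apply_moves(commands="-0.001 0 0 -0.2;0 0 0 0;0 0 0 0")

```text
time: 32.75
ee_pos: [0.6029, -0.2731, 0.0146]
orientation: [-0.086, 0.996, -0.001, -0.005]
force: [-26.5, -6.0, 23.6]
finger_gap: 0.453
finger_force: 64.1
```

```bash
python3 o.py; python3 e.py -40 0 14|tail -4;python3 v.py side pics/g5.png 600 -272 40 50
```

```text
pos [ 602.9 -273.1   14.6] yang 99.87 tilt [-0.0094 -0.0031] turn 0.20 then shift mm [0.2 0.2 0.6] | shift without turn [0.2 0.2 0.6] F [-26.5  -6.   23.6] q6 -0.70 t 32.75
[-26.5  -6.   23.6] [-1.018  5.505  0.326]
tcp in jig [-39.5  -1.1]
side base 160 z34.9 x [-78.7  -0.6] y [-25.6  30.1] [-40.4   2.4] [79.7 57.8] 1.0
side top 96 z70.1 x [-66.4 -12.2] y [-21.   23.7] [-39.3   0.7] [53.8 46.2] 0.9
top base 45 z37.2 x [-54.5  -0.5] y [ 1.5 25.3] [-25.4  20.7] [21.7 59.5] 68.7
origin u,v 218 83 scale 6.0
```

View pics/g5.png

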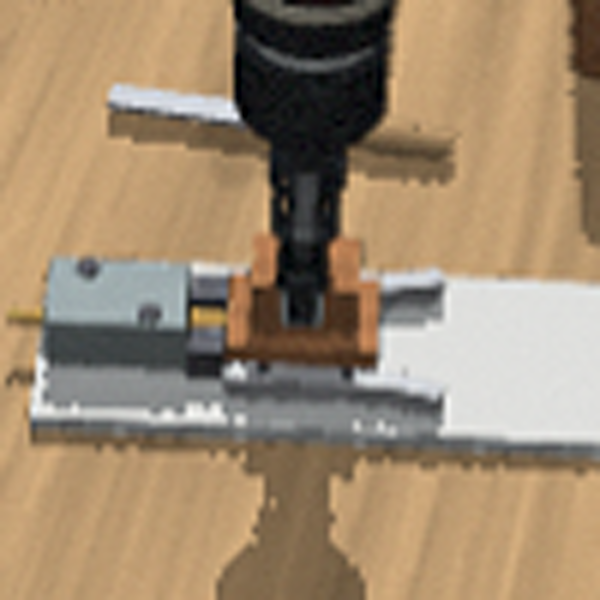

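The base front edge meets both stop blocks at crop (228,285) and (228,355). The moment, though, says the +y block carries most of the load, so I'll turn ccw in small steps until it balances.

apply_moves(commands="0 0 0 -0.4;0 0 0 0;0 0 0 0")

```text
time: 33.28
ee_pos: [0.603, -0.2733, 0.0146]
orientation: [-0.089, 0.996, -0.001, -0.005]
force: [-26.5, -6.8, 22.8]
finger_gap: 0.458
finger_force: 64.0
```

```bash
python3 o.py
```

```text
pos [ 603.  -273.3   14.6] yang 100.24 tilt [-0.0092 -0.0033] turn 0.57 then shift mm [0.3 0.4 0.6] | shift without turn [0.3 0.4 0.6] F [-26.5  -6.8  22.8] q6 -0.71 t 33.27
[-26.5  -6.8  22.8] [-1.123  5.368  0.065]
```

apply_moves(commands="0 0 0 -0.4;0 0 0 0;0 0 0 0")

```text
time: 33.65
ee_pos: [0.603, -0.2735, 0.0146]
orientation: [-0.092, 0.996, -0.001, -0.005]
force: [-26.3, -6.5, 22.6]
finger_gap: 0.46
finger_force: 64.0
```

```bash
python3 o.py
```

```text
pos [ 603.  -273.5   14.6] yang 100.59 tilt [-0.0091 -0.0034] turn 0.92 then shift mm [0.3 0.5 0.6] | shift without turn [0.3 0.5 0.6] F [-26.3  -6.5  22.6] q6 -0.72 t 33.65
[-26.3  -6.5  22.6] [-1.193  5.328 -0.513]
```

apply_moves(commands="-0.0003 0 0 0.3;0 0 0 0;0 0 0 0")

```text
time: 34.02
ee_pos: [0.603, -0.2734, 0.0146]
orientation: [-0.09, 0.996, -0.001, -0.005]
force: [-27.2, -6.6, 24.0]
finger_gap: 0.456
finger_force: 64.1
```

```bash
python3 o.py
```

```text
pos [ 603.  -273.4   14.6] yang 100.33 tilt [-0.0096 -0.0034] turn 0.66 then shift mm [0.3 0.4 0.6] | shift without turn [0.3 0.4 0.6] F [-27.2  -6.6  24. ] q6 -0.71 t 34.02
[-27.2  -6.6  24. ] [-1.191  5.607 -0.059]
```

```bash
python3 e.py -40 0 14|tail -3; python3 -c "
from workcell import manip;print(manip.finish_job())"
```

```text
side base 152 z34.8 x [-77.5  -1.1] y [-25.1  31.2] [-39.2   5.1] [76.1 63.8] 1.5
side top 100 z69.8 x [-66.3 -12.2] y [-18.5  22.8] [-39.6   2.6] [53.  44.8] 3.3
top base 47 z36.0 x [-54.4  -0.2] y [ 1.4 26.1] [-28.   13.3] [25.6 55.6] 89.5
the job is handed in; nothing more can be done
None
```

The job is handed in at about 34 s, with no verdict returned: both rejects are released in the bin, and the sound plinth is held between the rails, pressed on both stop blocks at about 27 N (pitched about 0.5° by the push).

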